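# Load the module jig and index it to the green station

### The arm

A 6-joint arm with a two-finger parallel gripper is mounted at the origin on a cart in front of the work surface, level with it; the furniture and walls round the work are solid. World frame = base frame: x ahead of the robot, y to its left, z up, the work surface at z = 0. Lengths are in m, angles in rad, forces in N, time in s.
With the tool pointing down it reaches from about 0.3 to 0.875 m from the base axis. Payload 6.4 kg.
Tool frame: the origin (TCP) lies between the finger pads; the fingertips stand ctrl.tip_extent ahead of it and the grasp point (between the pads) is the TCP (ctrl.tip_extent is the distance from the TCP to the fingertips, in m); z points along the fingers, y is the line along which they close (so a half turn about z gives the same grasp; the last joint's range is limited). The gripper opens to 85 mm and grips with 20 to 120 N. Pads are 22 mm wide; open, the fingers measure 114 mm over their backs; the gripper's body (76 mm by 85 mm) begins 54 mm behind the grasp point. The pads swing forward as they close: fully open they stand 13 mm farther back than shut.
Start: joints at [-1.35, 0.181, 1.607, -0, 1.354, -0.206], TCP at [0.238, -0.523, 0.23] pointing down, gripper open.
Joint ranges: [-2.99, 2.99], [-0.89, 2.07], [0.3, 2.58], [-1.14, 4.28], [0, 2.63], [-3.12, 3.12]. Speed limits (rad/s): [2.57, 2.57, 3.01, 3.14, 3.14, 3.14].

### API

Orientations are given as a unit quaternion [w, x, y, z].
In Python, from bench import ctrl gives the robot as it stands.
- The arm moves only by the tool send_rows, never from a script. Its arguments are lists of equal length, an entry for each row: "dr": the turn, a rotation vector about the tool's x, y, z in units of 6 degrees (1.0 is 6 degrees), a list of three; "xyz": the shift along the tool's x, y, z in cm, a list of three; "jaw": the opening in per cent of the stroke, from 0 (shut) to 100 (fully open). In form: {"dr": [[wx, wy, wz], ...], "xyz": [[dx, dy, dz], ...], "jaw": [jaw, ...]}. A call has exactly 8 rows; each row is the pose to reach, as a shift and turn from the pose commanded when the call began, along the tool's axes at that moment; what a row does not reach only later rows make up. A row lasts 1/8 s, in which the tool goes at most 62.5 mm and 10.7 degrees, less where a joint would pass 70% of its speed; a pose out of reach is approached as far as the arm can. A call with a gripper value outside its range is refused whole. The fingers move at their own pace and stop on an object; the grip force is fixed at half the most. Time passes only in rows, so rows that repeat a pose let the fingers close, or fill a call up. It gives the time, the measured TCP pose, the force, the opening and the grip force at its end, in the units of the state.
- ctrl.get_obs(): the state, without advancing time (a new reading comes with each control period).
- ctrl.camera(name): name is "scene" or "side" or "wrist"; returns the picture (480x640x3 uint8, red, green, blue); there is no depth.
- ctrl.calibration(name): a dict with "camera_matrix" (3x3 intrinsics, pixels), "world_from_camera" (4x4, takes a point from camera to world coordinates). Camera axes: x right, y up, looking along -z (the intrinsics and any distortion apply to the point x, -y, -z); pixel columns grow to the right and rows downward; lengths in m; the calibration is good to about 2 mm. A picture is of the moment at which its call begins: read the wrist's pose just before it. calibration takes no time and is no camera call; for the wrist camera it gives the pose at the moment of the call.
- ctrl.hand_in(): hands the job in; it is judged then, once.
The state is a dict: "time_s": time; "q": joint angles; "dq": joint speeds; "joint_efforts": joint torques, N m; "eef_pos": TCP position; "eef_rot": TCP orientation; "wrist_force": force on the tool from outside, world axes, zero at the start; "torque": the same for the moment, N m; "opening": opening from 0.0 (shut) to 1.0 (fully open); "grasp_force": force on a finger pad.
Only numpy, scipy, OpenCV 4.12 (cv2) and the standard library are available. Lean on these libraries where they do the work, as an engineer would, in place of code of your own. Each camera call takes 0.05 s, during which the arm holds its last target. There are 200 camera calls.

### The job

Set the synth module, knobs up, down into the pin nest on the blue carriage while the carriage is still locked at its middle station; let go of it only when it stands on the deck, do not drop it. Then pull up the red plunger knob, slide the carriage to the station with the green tag and release the plunger so that it sits fully down in the hole there. Leave the other things on the bench where they are.

Things in the scene. Friction and masses are not known exactly. Their poses are not given: they have to be found in the camera images.
- module_mid (a point): synth module 128 (its x) x 50 (y) x 45 (z) mm, 0.14 kg: white panel 128x50x2 mm with black knobs on top, 31 to 33 mm above the feet; under it a green board 108x46 mm and four short feet, on which it stands, knobs up. Point: its middle, 22.5 mm above the feet. Grip it across its 50 mm width, half-way along, near the panel's height. It may go in either way round.
- nest (a point): centre of the nest, on the top of the blue carriage's deck, 36 mm above the bench. Its y is the sliding direction and takes the module's length; the knob is on its -x side. Eight steel pins, 46 mm high, 10 mm thick, tapered in the top 10 mm, leave 3 mm play all round: at each end 15 mm either side of the middle, along each side 52 mm. Seated, the module's feet are on the deck.
- knob_grip (a point): red plunger knob on the carriage's tongue, an upright cylinder 30 mm in diameter, 28 mm high. Point: on its axis, half-way up, 62 mm above the bench when down, 95 mm to -x of the nest's centre. The tongue's top is 26 mm below it. Axes as the nest's. Grip it from above, fingers either side along y; the carriage is also moved by it.
- plunger (a joint): lift of the spring plunger (m): 0 fully down in a hole, 0.008 with its pin riding on the index bar, 0.014 highest. The spring pulls it down with 4 N at 0, 8 N at 0.014. Let go between holes, the pin rides on the bar and drops in over a hole. The 8 mm round-nosed pin has 1.5 mm play either way in a hole.
- carriage (a joint): position of the carriage along the slide's y (m): 0 at the middle station, where it starts locked; -0.06 and +0.06 at the outer stations; stops at -0.066 and +0.066. Sliding friction about 1.5 N.
- green_hole (a point): mouth of the index hole at the outer station with the green tag (36x14x8 mm slab on the base, 23 mm to -x of the hole), 24 mm above the bench; straight below the knob's axis when the carriage is at this station. Axes as the nest's. The green tag may be at either end.
- yellow_hole (a point): the same for the other outer station, marked by a yellow tag: not to be used.
- tape_roll: cream masking tape roll, 100 mm wide, 24 mm high; bystander, body origin centre of underside
- screwdriver: red-handled screwdriver, 186x22x21 mm; bystander, long along its own x, origin centre of underside
- pliers: orange long-nose pliers, 173x55x13 mm; bystander, long along its own x, origin centre of underside
- module: the same module as point module_mid; origin at the centre of its underside, same axes

How it is judged:
On the way, in this order (a step that is already met when the one before it is completed fails the run):
1. the module stands released in the nest while the carriage is still locked at its middle station (horizontal distance between module_mid and nest below 0.007 m and z of module_mid in the frame of nest between 0.018 and 0.0265 m and angle between the x axis of module_mid and the y axis of nest, either way round below 0.1 rad and angle between module_mid's own z axis and vertical below 0.1 rad and value of joint carriage between -0.005 and 0.005 m and value of joint plunger below 0.003 m and contact force between module and the fingers below 0.2 N), for 0.2 s.
2. the plunger is pulled up and the carriage is on its way, off the middle station (value of joint plunger above 0.006 m and (value of joint carriage above 0.012 m or value of joint carriage below -0.012 m)), for 0.05 s.
At the end, for the whole second after the job is handed in: Knob axis within 4 mm of the green tag's hole, plunger joint below 2.5 mm, carriage and module at rest; module in the nest, knobs up: its middle within 7 mm of the nest's centre from above and 18 to 26.5 mm above the deck, aligned within 0.1 rad, tilted less than 0.1 rad (horizontal distance between module_mid and nest below 0.007 m and z of module_mid in the frame of nest between 0.018 and 0.0265 m and angle between the x axis of module_mid and the y axis of nest, either way round below 0.1 rad and angle between module_mid's own z axis and vertical below 0.1 rad and horizontal distance between knob_grip and green_hole below 0.004 m and value of joint plunger below 0.0025 m and velocity of joint carriage between -0.005 and 0.005 m/s and linear speed of module below 0.02 m/s); the robot touches nothing.
It fails at once if the module falls (moves faster than 0.4 m/s with no finger touching it) (linear speed of module above 0.4 m/s and contact force between module and the fingers below 0.05 N).
It fails at once if a bystander (masking tape, screwdriver or pliers) is moved more than 30 mm (distance of any of tape_roll, screwdriver, pliers from where it was at the start of the episode above 0.03 m).
It also fails if it takes over 62 s, if anything falls off the work surface, if the arm or the gripper's body presses on something with over 40 N, if the wrist force passes 120 N, or if a joint passes its speed limit or range.

## Working session

There is one attempt and no reset: what is moved stays moved. The work goes in short steps, Python scripts to look and compute and a tool call to move; the robot and the scene stay as the last step left them, time stands still between calls to the robot, and variables do not carry over. Pictures are saved under pics/ and viewed, at most 10 in all, crops included, and the job is handed in when it is done.

Besides the shell and the picture viewer there is one more tool, called after ">>>" by a JSON object that holds its "method" and its "body", one argument or row to a line. send_rows: Moves the arm, as the interface text tells. Its arguments: {"type":"object","properties":{"dr":{"type":"array","items":{"type":"array","items":{"type":"number"}}},"xyz":{"type":"array","items":{"type":"array","items":{"type":"number"}}},"jaw":{"type":"array","items":{"type":"number"}}},"required":["dr","xyz","jaw"]}

```bash
ls; mkdir -p pics; python3 - <<'E'
from bench import ctrl
import cv2,numpy as np
o=ctrl.get_obs();print(o['time_s'],o['eef_pos'],o['eef_rot'],ctrl.tip_extent,o['opening'])
for n in ['scene','side','wrist']:
    c=ctrl.calibration(n);print(n,{k:np.round(v,4).tolist() if not isinstance(v,str) else v for k,v in c.items()})
    im=ctrl.camera(n);cv2.imwrite(f'pics/{n}0.png',im[:,:,::-1])
E
```

```text
pics
0.0 [ 0.23791332 -0.52285935  0.22877733] [-8.84762220e-04  9.77317169e-01  2.11779053e-01 -8.42553440e-06] 0.019 1.0001658181822253
scene {'camera_matrix': [[501.7469, 0.0, 321.1696], [0.0, 501.7469, 237.9491], [0.0, 0.0, 1.0]], 'world_from_camera': [[-0.5018, 0.4064, -0.7636, -0.3275], [-0.865, -0.2383, 0.4416, 0.5575], [-0.0025, 0.8821, 0.4711, 0.6048], [0.0, 0.0, 0.0, 1.0]]}
side {'camera_matrix': [[577.3619, 0.0, 317.8135], [0.0, 577.3619, 238.9029], [0.0, 0.0, 1.0]], 'world_from_camera': [[-0.8527, 0.3019, -0.4264, 0.0656], [-0.5222, -0.469, 0.7123, 0.8821], [0.0151, 0.83, 0.5576, 0.74], [0.0, 0.0, 0.0, 1.0]]}
wrist {'camera_matrix': [[363.2719, 0.0, 324.9609], [0.0, 363.2719, 237.2012], [0.0, 0.0, 1.0]], 'world_from_camera': [[0.414, 0.8789, 0.2368, 0.2986], [-0.9103, 0.3998, 0.1074, -0.4963], [-0.0003, -0.26, 0.9656, 0.3736], [0.0, 0.0, 0.0, 1.0]]}
```

View pics/scene0.png

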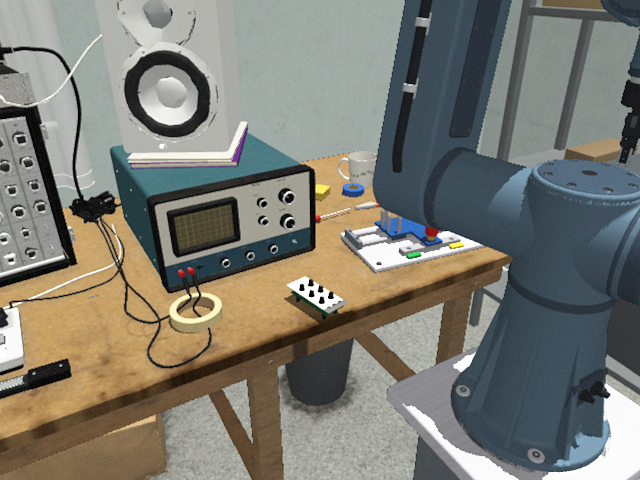

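View pics/side0.png

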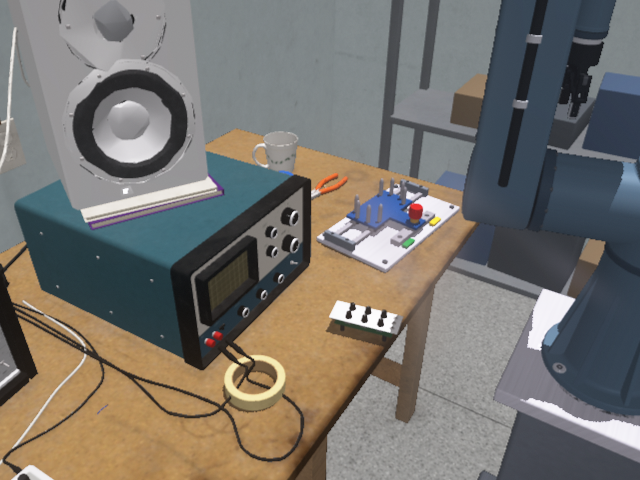

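The scene view shows the module at about (316,294), the carriage at about (410,228), the knob at (431,230), the green tag at (414,255), the yellow tag at (457,245) and the tape at (195,312). The side view has the module at (366,318), the knob at (416,213), the green tag at (408,243) and the pliers at (328,186), behind the carriage.

```bash
cat > h.py <<'E'
import numpy as np,cv2
def ray(c,u,v):
    K=c['camera_matrix'];T=np.array(c['world_from_camera'])
    d=np.linalg.inv(K)@[u,v,1];d=np.array([d[0],-d[1],-d[2]])
    return T[:3,3],T[:3,:3]@d
def onz(c,u,v,z):
    p,d=ray(c,u,v);return p+d*(z-p[2])/d[2]
def blobs(mask,n=1,amin=8):
    k,l,s,ce=cv2.connectedComponentsWithStats(mask.astype('u1'))
    i=[j for j in np.argsort(-s[1:,4])+1 if s[j,4]>=amin][:n]
    return [(ce[j],s[j,4],l==j) for j in i]
def poly(c,m,z):
    """project mask pixels onto plane; return minAreaRect centre, size, long-axis angle deg"""
    v,u=np.nonzero(m);P=np.array([onz(c,a,b,z)[:2] for a,b in zip(u,v)])
    (x,y),(w,h),a=cv2.minAreaRect((P*1000).astype('f4'))
    if w<h:a+=90;w,h=h,w
    return (round(x,1),round(y,1)),(round(w,1),round(h,1)),round((a+90)%180-90,1)
def roi(m,x0,x1,y0,y1):
    r=np.zeros_like(m);r[y0:y1,x0:x1]=m[y0:y1,x0:x1];return r
E
python3 - <<'E'
from bench import ctrl
from h import *
R={'scene':[(280,350,270,320),(340,500,200,270)],'side':[(325,405,295,340),(320,465,180,265)]}
for n in R:
    c=ctrl.calibration(n);im=cv2.imread(f'pics/{n}0.png');hsv=cv2.cvtColor(im,cv2.COLOR_BGR2HSV)
    H,S,V=cv2.split(hsv)
    w=(S<50)&(V>170)
    m=blobs(roi(w,*R[n][0]))[0]
    m2=cv2.morphologyEx(m[2].astype('u1'),cv2.MORPH_CLOSE,np.ones((3,3)))
    print(n,'panel',m[0],m[1],poly(c,m2,.033))
    for nm,k,z in [('red',((H<6)|(H>174))&(S>150)&(V>80),.062),('green',(H>45)&(H<80)&(S>130),.008),('yellow',(H>22)&(H<34)&(S>170),.008),('blue',(H>100)&(H<120)&(S>150),.036)]:
        for b in blobs(roi(k,*R[n][1]),1):print(n,nm,b[0].round(1),b[1],onz(c,*b[0],z).round(4),poly(c,b[2],z))
E
```

```text
scene panel [313.63691377 292.72163389] 661 ((407.6, 150.3), (117.6, 52.7), 12.0)
scene red [431.2 231.3] 92 [ 0.45  -0.191  0.062] ((449.8, -189.1), (42.5, 29.5), -52.0)
scene green [413.2 254.9] 69 [ 0.4556 -0.1476  0.008 ] ((455.8, -148.0), (39.6, 21.0), 84.3)
scene yellow [455.8 246. ] 36 [ 0.437  -0.2652  0.008 ] ((438.2, -267.2), (36.5, 16.3), 78.8)
scene blue [408.3 230.1] 627 [ 0.5211 -0.1825  0.036 ] ((515.7, -177.8), (156.8, 110.8), -6.9)
side panel [361.82489451 315.94198312] 948 ((405.1, 149.3), (117.6, 51.9), 11.8)
side red [415.4 210.8] 163 [ 0.4569 -0.2026  0.062 ] ((456.4, -202.6), (64.3, 25.3), -66.1)
side green [410.  240.6] 19 [ 0.4455 -0.1607  0.008 ] ((445.7, -159.9), (18.6, 9.3), 86.9)
side yellow [434.4 220.8] 38 [ 0.4309 -0.271   0.008 ] ((431.1, -271.7), (32.2, 11.7), 86.7)
side blue [396.9 204.8] 283 [ 0.5207 -0.2459  0.036 ] ((513.5, -255.5), (140.6, 56.9), -42.8)
```

View pics/wrist0.png

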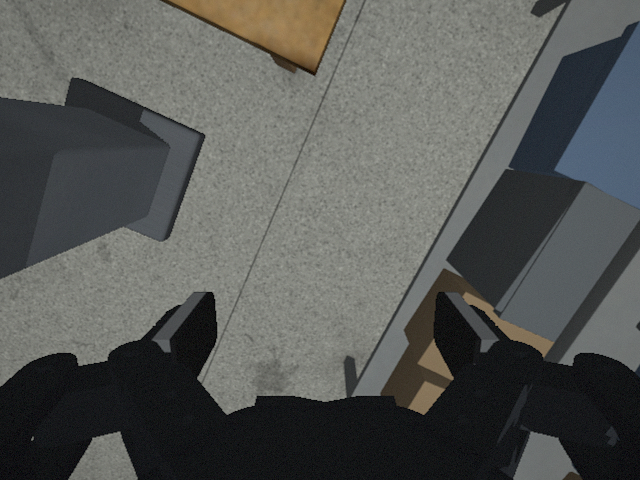

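The wrist view shows only the floor and the fingers. Both views agree on the module, at about (0.407, 0.150) with its long axis at 12°. The slide's y points from the yellow tag to the green one, with yaw about −8.5°. I move over the carriage for a closer look.

>>> {"method": "send_rows", "body": {
  "dr": [
    [0, 0, 0.5],
    [0, 0, 1],
    [0, 0, 1.5],
    [0, 0, 2.07],
    [0, 0, 2.07],
    [0, 0, 2.07],
    [0, 0, 2.07],
    [0, 0, 2.07]
  ],
  "xyz": [
    [4, -2.5, -2],
    [8.5, -5.3, -2],
    [13.5, -8.5, -2],
    [18.5, -11.6, -2],
    [23.5, -14.8, -2],
    [28, -17.6, -2],
    [30.3, -19, -2],
    [30.3, -19, -2]
  ],
  "jaw": [100, 100, 100, 100, 100, 100, 100, 100]
}}

```text
time_s: 1.15
eef_pos: [0.4358, -0.2234, 0.2495]
eef_rot: [-0.0, 0.994, 0.107, -0.0]
wrist_force: [-0.6, -0.9, 0.1]
opening: 1.0
grasp_force: 0.0
```

```bash
python3 - <<'E'
from bench import ctrl
from h import *
import pickle
o=ctrl.get_obs();print(o['time_s'],o['eef_pos'],o['eef_rot'])
c=ctrl.calibration('wrist');im=ctrl.camera('wrist')[:,:,::-1].copy();cv2.imwrite('pics/wrist1.png',im);pickle.dump(c,open('c1.pkl','wb'))
H,S,V=cv2.split(cv2.cvtColor(im,cv2.COLOR_BGR2HSV))
print(c['world_from_camera'][:3,3])
for nm,k,z in [('red',((H<6)|(H>174))&(S>150)&(V>80),.076),('green',(H>45)&(H<80)&(S>130),.008),('yellow',(H>22)&(H<34)&(S>170),.008),('blue',(H>100)&(H<120)&(S>150),.036)]:
    for b in blobs(k,2,40):print(nm,b[0].round(1),b[1],onz(c,*b[0],z).round(4),poly(c,b[2],z))
E
```

```text
1.15 [ 0.43581691 -0.22336185  0.24949247] [-2.11401588e-04  9.94308200e-01  1.06541755e-01 -1.14643263e-04]
[ 0.50086996 -0.20987617  0.39419819]
red [302.8 184.3] 888 [ 0.4598 -0.1993  0.076 ] ((459.8, -198.9), (29.6, 28.9), 12.0)
green [243.  179.8] 447 [ 0.4423 -0.1343  0.008 ] ((442.2, -134.4), (36.2, 13.9), 83.5)
yellow [352.  217.8] 400 [ 0.4267 -0.2563  0.008 ] ((426.7, -256.3), (35.9, 13.6), 83.5)
blue [333.6  89.6] 17640 [ 0.5458 -0.2086  0.036 ] ((517.5, -206.6), (158.1, 153.6), 82.7)
```

View pics/wrist1.png

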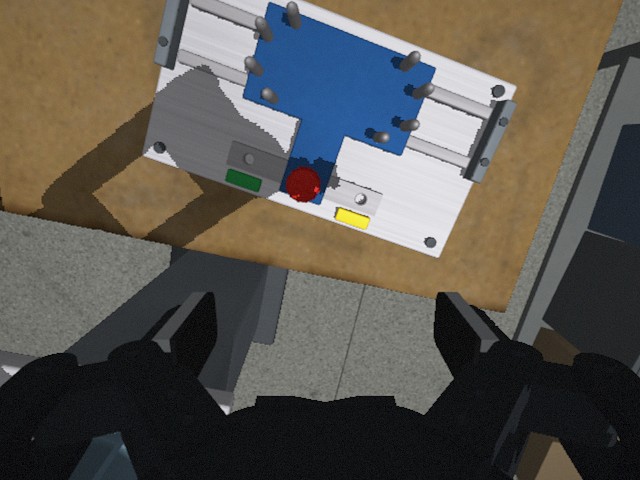

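The wrist view shows the carriage with its knob at (303,184), green tag (243,180) and yellow tag (352,218), and the pins around the deck at (340,75). The tags are 122 mm apart and 36x14 mm, as they should be, and slide yaw is about −7°. I centre the camera over the nest for the pins.

>>> {"method": "send_rows", "body": {
  "dr": [
    [0, 0, 0],
    [0, 0, 0],
    [0, 0, 0],
    [0, 0, 0],
    [0, 0, 0],
    [0, 0, 0],
    [0, 0, 0],
    [0, 0, 0]
  ],
  "xyz": [
    [2, 0.4, 0],
    [4, 0.8, 0],
    [5.1, 1.1, 0],
    [5.1, 1.1, 0],
    [5.1, 1.1, 0],
    [5.1, 1.1, 0],
    [5.1, 1.1, 0],
    [5.1, 1.1, 0]
  ],
  "jaw": [100, 100, 100, 100, 100, 100, 100, 100]
}}

```text
time_s: 2.2
eef_pos: [0.4873, -0.2252, 0.2498]
eef_rot: [0.0, 0.994, 0.105, 0.0]
wrist_force: [0.0, 0.2, -0.2]
opening: 0.996
grasp_force: 0.0
```

```bash
python3 - <<'E'
from bench import ctrl
from h import *
o=ctrl.get_obs();print(o['time_s'],o['eef_pos'])
c=ctrl.calibration('wrist');im=ctrl.camera('wrist')[:,:,::-1].copy();cv2.imwrite('pics/wrist2.png',im)
H,S,V=cv2.split(cv2.cvtColor(im,cv2.COLOR_BGR2HSV))
blue=(H>100)&(H<125)&(S>130)
for nm,k,z in [('red',((H<6)|(H>174))&(S>150)&(V>80),.076),('green',(H>45)&(H<80)&(S>130),.008),('yellow',(H>22)&(H<34)&(S>170),.008)]:
    for b in blobs(k,1,40):print(nm,b[0].round(1),b[1],onz(c,*b[0],z).round(4),poly(c,b[2],z))
b=blobs(blue)[0][2]
v,u=np.nonzero(b);hull=cv2.convexHull(np.stack([u,v],1).astype('i4'))
hm=np.zeros(b.shape,'u1');cv2.fillPoly(hm,[hull],1)
pins=cv2.morphologyEx(((hm>0)&~blue&(S<110)).astype('u1'),cv2.MORPH_OPEN,np.ones((3,3)))
for p in blobs(pins,14,25):print('pin',p[0].round(1),p[1],onz(c,*p[0],.059).round(4))
E
```

```text
2.2 [ 0.48727467 -0.22516795  0.24980408]
red [290.3 238.4] 855 [ 0.4609 -0.1995  0.076 ] ((461.5, -199.5), (33.0, 28.9), -0.9)
green [234. 227.] 414 [ 0.4412 -0.1343  0.008 ] ((441.2, -134.4), (36.0, 14.0), 83.3)
yellow [339.5 262.2] 372 [ 0.4256 -0.2561  0.008 ] ((425.7, -256.3), (35.9, 14.1), 83.3)
pin [263.  184.9] 2196 [ 0.5009 -0.1649  0.059 ]
pin [342.6 213. ] 2079 [ 0.4906 -0.2424  0.059 ]
pin [279.3  80.4] 198 [ 0.592  -0.1638  0.059 ]
pin [391.8 122.3] 181 [ 0.5789 -0.2669  0.059 ]
pin [244.4 128. ] 142 [ 0.547  -0.1406  0.059 ]
pin [253.6  94.9] 140 [ 0.5759 -0.1442  0.059 ]
pin [401.7 149.4] 124 [ 0.5583 -0.2815  0.059 ]
pin [389.5 179.8] 115 [ 0.5297 -0.2777  0.059 ]
```

View pics/wrist2.png

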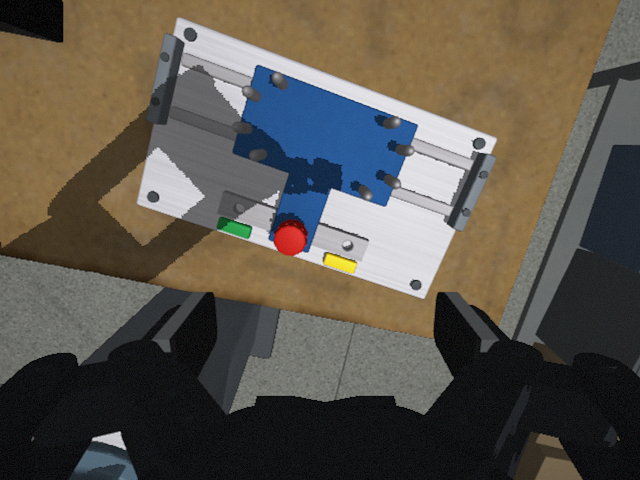

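All eight pins are found, with the end pairs around (248,111) and (396,165) and the side pins at (279,80), (392,122), (259,155) and (362,190). The nest is at about (0.5527, −0.211), yaw −7°, and the knob position agrees with that (95 mm away). Next I look at the module from above.

>>> {"method": "send_rows", "body": {
  "dr": [
    [0, 0, 0],
    [0, 0, 0],
    [0, 0, 0],
    [0, 0, 0],
    [0, 0, 0],
    [0, 0, 0],
    [0, 0, 0],
    [0, 0, 0]
  ],
  "xyz": [
    [-1, -5, 0],
    [-2, -11, 0],
    [-3, -17, 0],
    [-4, -23, 0],
    [-5, -29, 0],
    [-6, -34.5, 0],
    [-6.6, -38.3, 0],
    [-6.6, -38.3, 0]
  ],
  "jaw": [100, 100, 100, 100, 100, 100, 100, 100]
}}

```text
time_s: 3.25
eef_pos: [0.342, 0.1376, 0.2499]
eef_rot: [-0.0, 0.994, 0.107, 0.0]
wrist_force: [-0.0, 0.3, -0.1]
opening: 1.002
grasp_force: 0.0
```

```bash
cat > mod.py <<'E'
from bench import ctrl
from h import *
import sys
o=ctrl.get_obs();print(o['time_s'],o['eef_pos'],o['eef_rot'])
c=ctrl.calibration('wrist');im=ctrl.camera('wrist')[:,:,::-1].copy();cv2.imwrite(sys.argv[1],im)
print('cam',c['world_from_camera'][:3,3])
H,S,V=cv2.split(cv2.cvtColor(im,cv2.COLOR_BGR2HSV))
m=roi((S<45)&(V>165),150,500,30,280)
for b in blobs(cv2.morphologyEx(m.astype('u1'),cv2.MORPH_OPEN,np.ones((3,3))),2,200):print('panel',b[0],b[1],poly(c,b[2],.033))
E
python3 mod.py pics/wrist3.png
```

```text
3.25 [0.34200729 0.1375504  0.24991127] [-1.46905006e-04  9.94232550e-01  1.07244859e-01  3.93829377e-04]
cam [0.40686806 0.15112412 0.39465345]
panel [326.78436658 134.39122064] 5194 ((401.4, 149.1), (128.0, 50.2), 11.9)
```

View pics/wrist3.png

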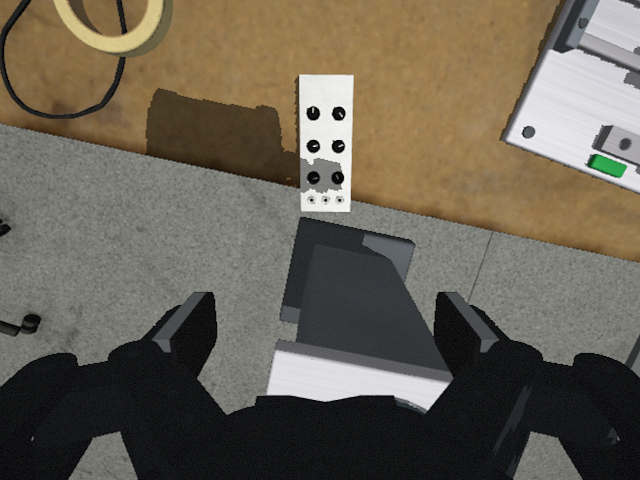

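The panel measures 128.0x50.2 mm at (0.4014, 0.1491), angle 11.9°, centred at (327,134). The tape is at the top left, clear of the move. I go down and grip.

>>> {"method": "send_rows", "body": {
  "dr": [
    [0, 0, 0],
    [0, 0, 0.07],
    [0, 0, 0.07],
    [0, 0, 0.07],
    [0, 0, 0.07],
    [0, 0, 0.07],
    [0, 0, 0.07],
    [0, 0, 0.07]
  ],
  "xyz": [
    [2.5, 0, 2],
    [5, 0.1, 6],
    [6.05, 0.14, 10],
    [6.05, 0.14, 14],
    [6.05, 0.14, 18],
    [6.05, 0.14, 20.5],
    [6.05, 0.14, 21.6],
    [6.05, 0.14, 21.8]
  ],
  "jaw": [100, 100, 100, 100, 100, 100, 100, 100]
}}

```text
time_s: 4.3
eef_pos: [0.4027, 0.1462, 0.0315]
eef_rot: [0.0, 0.995, 0.101, -0.0]
wrist_force: [0.7, 0.0, -0.3]
opening: 0.996
grasp_force: 0.0
```

>>> {"method": "send_rows", "body": {
  "dr": [
    [0, 0, 0],
    [0, 0, 0],
    [0, 0, 0],
    [0, 0, 0],
    [0, 0, 0],
    [0, 0, 0],
    [0, 0, 0],
    [0, 0, 0]
  ],
  "xyz": [
    [0, 0, 0],
    [0, 0, 0],
    [0, 0, 0],
    [0, 0, 0],
    [0, 0, 0],
    [0, 0, 0],
    [0, 0, 0],
    [0, 0, 0]
  ],
  "jaw": [90, 80, 65, 50, 50, 45, 45, 45]
}}

```text
time_s: 5.3
eef_pos: [0.4024, 0.1469, 0.0317]
eef_rot: [-0.0, 0.995, 0.101, -0.0]
wrist_force: [0.6, -0.6, 0.2]
opening: 0.449
grasp_force: 0.0
```

```bash
python3 - <<'E'
from bench import ctrl
import cv2
o=ctrl.get_obs();print(o['opening'],o['grasp_force'],o['eef_pos'])
cv2.imwrite('pics/wrist4.png',ctrl.camera('wrist')[:,:,::-1])
E
```

```text
0.44945169872966995 0.0 [0.40241808 0.14691433 0.03165452]
```

View pics/wrist4.png

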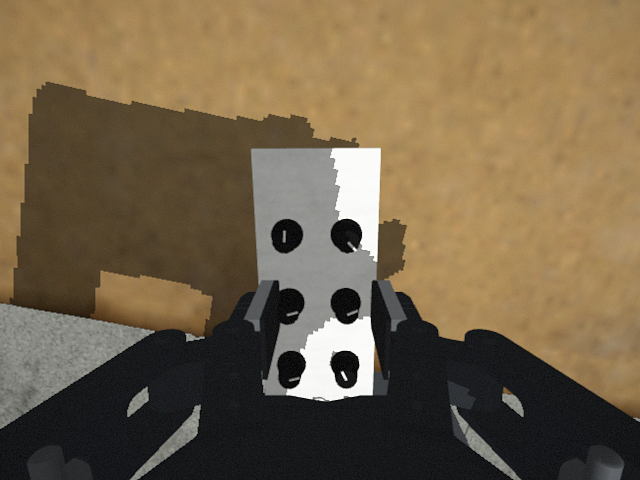

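The fingers straddle the middle knob pair at (289,305) and (346,305), with the pads just short of the panel edges. I close further.

>>> {"method": "send_rows", "body": {
  "dr": [
    [0, 0, 0],
    [0, 0, 0],
    [0, 0, 0],
    [0, 0, 0],
    [0, 0, 0],
    [0, 0, 0],
    [0, 0, 0],
    [0, 0, 0]
  ],
  "xyz": [
    [0, 0, 0],
    [0, 0, 0],
    [0, 0, 0],
    [0, 0, 0],
    [0, 0, 0],
    [0, 0, 0],
    [0, 0, 0],
    [0, 0, 0]
  ],
  "jaw": [40, 35, 30, 25, 20, 15, 10, 10]
}}

```text
time_s: 6.35
eef_pos: [0.4024, 0.1469, 0.0317]
eef_rot: [-0.0, 0.995, 0.101, -0.0]
wrist_force: [0.6, 0.1, 0.2]
opening: 0.098
grasp_force: 0.0
```

```bash
python3 - <<'E'
from bench import ctrl
import cv2,numpy as np
o=ctrl.get_obs();print(o['opening'],o['grasp_force'],o['eef_pos'])
a=ctrl.camera('wrist')[150:,120:520];b=ctrl.camera('side')[260:360,310:430]
b=cv2.resize(b,(396,330),interpolation=cv2.INTER_CUBIC)
cv2.imwrite('pics/w5.png',np.hstack([a,b])[:,:,::-1])
E
```

```text
0.09797427824184239 0.0 [0.40241393 0.14688982 0.03168329]
```

View pics/w5.png

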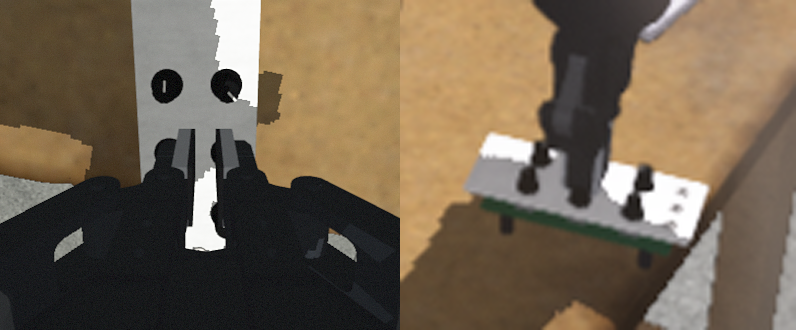

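The side crop on the right shows the fingers closed above the panel between the knobs. The wrist crop on the left has the fingertips at (305,278) and (344,278), which puts them about 4 mm above the reported TCP when shut and 17 mm above when open. So the fingertips stand about 23 mm higher than stated. I open, shift 2.5 mm and go 27 mm lower.

>>> {"method": "send_rows", "body": {
  "dr": [
    [0, 0, 0],
    [0, 0, 0],
    [0, 0, 0],
    [0, 0, 0],
    [0, 0, 0],
    [0, 0, 0],
    [0, 0, 0],
    [0, 0, 0]
  ],
  "xyz": [
    [0, 0, 0],
    [0, 0, 0],
    [0, 0, 0],
    [0, 0, 0],
    [0, 0, 0],
    [0, 0, 0],
    [0, -0.25, 0],
    [0, -0.25, 0]
  ],
  "jaw": [100, 100, 100, 100, 100, 100, 100, 100]
}}

```text
time_s: 7.45
eef_pos: [0.4018, 0.1495, 0.0317]
eef_rot: [-0.0, 0.995, 0.101, -0.0]
wrist_force: [0.1, 0.1, -0.9]
opening: 1.001
grasp_force: 0.0
```

>>> {"method": "send_rows", "body": {
  "dr": [
    [0, 0, 0],
    [0, 0, 0],
    [0, 0, 0],
    [0, 0, 0],
    [0, 0, 0],
    [0, 0, 0],
    [0, 0, 0],
    [0, 0, 0]
  ],
  "xyz": [
    [0, 0, 0.3],
    [0, 0, 0.7],
    [0, 0, 1.1],
    [0, 0, 1.5],
    [0, 0, 1.9],
    [0, 0, 2.3],
    [0, 0, 2.6],
    [0, 0, 2.7]
  ],
  "jaw": [100, 100, 100, 100, 100, 100, 100, 100]
}}

```text
time_s: 8.45
eef_pos: [0.4018, 0.1493, 0.0045]
eef_rot: [0.0, 0.995, 0.101, -0.0]
wrist_force: [-0.7, -0.3, 0.4]
opening: 1.003
grasp_force: 0.0
```

>>> {"method": "send_rows", "body": {
  "dr": [
    [0, 0, 0],
    [0, 0, 0],
    [0, 0, 0],
    [0, 0, 0],
    [0, 0, 0],
    [0, 0, 0],
    [0, 0, 0],
    [0, 0, 0]
  ],
  "xyz": [
    [0, 0, 0],
    [0, 0, 0],
    [0, 0, 0],
    [0, 0, 0],
    [0, 0, 0],
    [0, 0, 0],
    [0, 0, 0],
    [0, 0, 0]
  ],
  "jaw": [85, 75, 65, 60, 55, 50, 45, 40]
}}

```text
time_s: 9.45
eef_pos: [0.4021, 0.1495, 0.0052]
eef_rot: [-0.0, 0.995, 0.101, 0.0]
wrist_force: [-1.9, 0.7, 8.4]
opening: 0.558
grasp_force: 60.2
```

```bash
python3 - <<'E'
from bench import ctrl
import cv2,numpy as np
o=ctrl.get_obs();print(o['opening'],o['grasp_force'],o['eef_pos'])
a=ctrl.camera('wrist')[150:,120:520];b=ctrl.camera('side')[260:360,310:430]
b=cv2.resize(b,(396,330),interpolation=cv2.INTER_CUBIC)
cv2.imwrite('pics/w6.png',np.hstack([a,b])[:,:,::-1])
E
```

```text
0.5575748757101714 60.207443833351135 [0.40206535 0.14946521 0.00523854]
```

Gripped with 60 N at about the panel's width. Next I lift.

>>> {"method": "send_rows", "body": {
  "dr": [
    [0, 0, 0],
    [0, 0, 0],
    [0, 0, 0],
    [0, 0, 0],
    [0, 0, 0],
    [0, 0, 0],
    [0, 0, 0],
    [0, 0, 0]
  ],
  "xyz": [
    [0, 0, -0.5],
    [0, 0, -1.5],
    [0, 0, -4],
    [0, 0, -7],
    [0, 0, -10],
    [0, 0, -12.5],
    [0, 0, -14],
    [0, 0, -14]
  ],
  "jaw": [40, 40, 40, 40, 40, 40, 40, 40]
}}

```text
time_s: 10.55
eef_pos: [0.4027, 0.1494, 0.1456]
eef_rot: [0.0, 0.995, 0.101, 0.001]
wrist_force: [0.3, 0.0, -2.6]
opening: 0.555
grasp_force: 62.0
```

>>> {"method": "send_rows", "body": {
  "dr": [
    [0, 0, -0.5],
    [0, 0, -1.3],
    [0, 0, -2.2],
    [0, 0, -3.2],
    [0, 0, -4.2],
    [0, 0, -5.1],
    [0, 0, -5.7],
    [0, 0, -6]
  ],
  "xyz": [
    [0.3, 1.5, 0],
    [0.8, 4, 0],
    [1.4, 7, 0],
    [2, 10, 0],
    [2.6, 13, 0],
    [3.2, 16, 0],
    [3.5, 18.2, 0],
    [3.75, 19.2, 0]
  ],
  "jaw": [40, 40, 40, 40, 40, 40, 40, 40]
}}

```text
time_s: 11.55
eef_pos: [0.4767, -0.0322, 0.1431]
eef_rot: [-0.001, 0.915, 0.404, -0.001]
wrist_force: [0.3, -0.1, -2.6]
opening: 0.556
grasp_force: 62.1
```

>>> {"method": "send_rows", "body": {
  "dr": [
    [0, 0, -0.6],
    [0, 0, -1.5],
    [0, 0, -2.5],
    [0, 0, -3.5],
    [0, 0, -4.6],
    [0, 0, -5.5],
    [0, 0, -5.9],
    [0, 0, -5.9]
  ],
  "xyz": [
    [-0.8, 1.7, 0],
    [-2, 4.4, 0],
    [-3.5, 7.5, 0],
    [-5, 10.8, 0],
    [-6.4, 13.8, 0],
    [-7.6, 16.4, 0],
    [-8.2, 17.7, 0],
    [-8.2, 17.7, 0]
  ],
  "jaw": [40, 40, 40, 40, 40, 40, 40, 40]
}}

```text
time_s: 12.55
eef_pos: [0.5521, -0.2115, 0.1428]
eef_rot: [-0.001, 0.749, 0.662, -0.0]
wrist_force: [-0.5, -0.0, -1.9]
opening: 0.556
grasp_force: 62.1
```

```bash
cat > w.py <<'E'
from bench import ctrl
from h import *
import sys
o=ctrl.get_obs();w,x,y,z=o['eef_rot'];print(o['time_s'],o['eef_pos'],'yaw',np.degrees(2*np.arctan2(y,x)),o['q'][5])
c=ctrl.calibration('wrist');im=ctrl.camera('wrist')[:,:,::-1].copy();cv2.imwrite(sys.argv[1],im)
print('cam',c['world_from_camera'][:3,3])
E
python3 w.py pics/w7.png
```

```text
12.55 [ 0.55205751 -0.21148573  0.14283465] yaw 82.90929548429224 -0.4426440945458193
cam [ 0.5612756  -0.14685231  0.28760641]
```

View pics/w7.png

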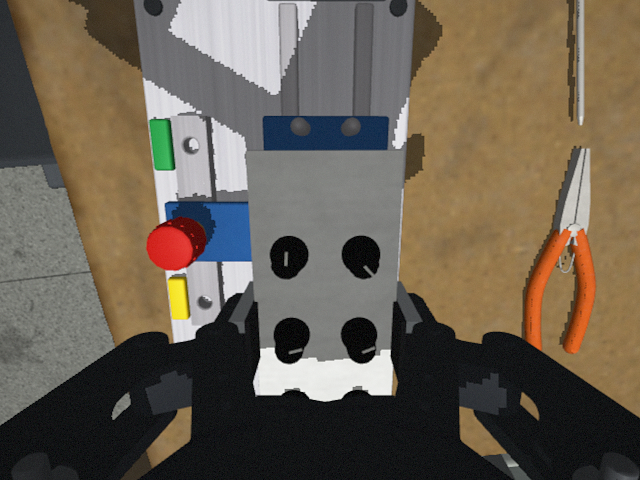

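The wrist view shows the module held straight over the nest, with the panel's front edge from (247,152) to (405,150) and the +y end pins at (301,127) and (351,127). I check the offsets numerically.

```bash
python3 - <<'E'
from bench import ctrl
from h import *
c=ctrl.calibration('wrist');im=cv2.imread('pics/w7.png')
H,S,V=cv2.split(cv2.cvtColor(im,cv2.COLOR_BGR2HSV))
t=np.radians(-7);ex=np.array([np.cos(t),np.sin(t)]);ey=np.array([-ex[1],ex[0]]);N=np.array([.5527,-.211])
f=lambda p:(np.array([(p[:2]-N)@ex,(p[:2]-N)@ey])*1000).round(1)
# panel edges, sub-areas: left/right columns on rows 165..225, front row
g=cv2.cvtColor(im,cv2.COLOR_BGR2GRAY).astype(float)
for r in (170,200,225):
    d=np.diff(g[r]);print(r,[(int(i),int(d[i])) for i in np.argsort(-abs(d))[:9] if 225<i<425])
for col in (290,330,370):
    d=np.diff(g[100:200,col]);print('col',col,[(int(i)+100,int(d[i])) for i in np.argsort(-abs(d))[:4]])
for u,v in [(247,152),(405,150)]:print('panel corner',f(onz(c,u,v,.1706)))
b=((H>100)&(H<125)&(S>130))
m=roi(~b&(V>30),290,362,116,140)
for p in blobs(m,3,30):
    print('pin',p[0].round(1),p[1],'ifz.082',f(onz(c,*p[0],.08)))
for nm,k,z in [('red',((H<6)|(H>174))&(S>150)&(V>80),.076),('green',(H>45)&(H<80)&(S>130),.008),('yellow',(H>22)&(H<34)&(S>170),.008)]:
    p=blobs(k)[0];print(nm,f(onz(c,*p[0],z)),poly(c,p[2],z))
E
```

```text
170 [(246, -53), (245, -48)]
200 [(400, 46), (402, -41)]
225 [(399, 51), (401, -46)]
col 290 [(115, -57), (150, 46), (149, 41), (116, 13)]
col 330 [(115, -50), (150, 43), (149, 38), (116, -17)]
col 370 [(115, -52), (149, 44), (150, 37), (148, 20)]
panel corner [-24.4  61.7]
panel corner [25.3 62.2]
pin [299.9 126.4] 306 ifz.082 [-13.8  72.4]
pin [350.5 126.5] 306 ifz.082 [14.  72.3]
red [-91.8   4.3] ((462.9, -195.2), (38.5, 29.8), 32.7)
green [-121.9   62.4] ((439.3, -134.6), (36.2, 15.2), 82.6)
yellow [-122.5  -61.8] ((423.5, -257.8), (37.2, 15.1), 82.8)
```

The module sits 2 mm short in the slide's y. I correct that while descending into the pins, stopping about 8 mm above the deck.

>>> {"method": "send_rows", "body": {
  "dr": [
    [0, 0, 0],
    [0, 0, 0],
    [0, 0, 0],
    [0, 0, 0],
    [0, 0, 0],
    [0, 0, 0],
    [0, 0, 0],
    [0, 0, 0]
  ],
  "xyz": [
    [0.2, -0.03, 1.5],
    [0.2, -0.03, 3.5],
    [0.2, -0.03, 4.8],
    [0.2, -0.03, 5.3],
    [0.2, -0.03, 6],
    [0.2, -0.03, 6.8],
    [0.2, -0.03, 7.6],
    [0.2, -0.03, 8.3]
  ],
  "jaw": [40, 40, 40, 40, 40, 40, 40, 40]
}}

```text
time_s: 13.6
eef_pos: [0.5527, -0.2091, 0.0612]
eef_rot: [0.0, 0.749, 0.663, -0.0]
wrist_force: [-0.1, 0.1, -2.2]
opening: 0.554
grasp_force: 62.1
```

>>> {"method": "send_rows", "body": {
  "dr": [
    [0, 0, 0],
    [0, 0, 0],
    [0, 0, 0],
    [0, 0, 0],
    [0, 0, 0],
    [0, 0, 0],
    [0, 0, 0],
    [0, 0, 0]
  ],
  "xyz": [
    [0, 0, 0.6],
    [0, 0, 1.1],
    [0, 0, 1.4],
    [0, 0, 1.6],
    [0, 0, 1.75],
    [0, 0, 1.85],
    [0, 0, 1.9],
    [0, 0, 1.95]
  ],
  "jaw": [40, 40, 40, 40, 40, 40, 40, 40]
}}

```text
time_s: 14.6
eef_pos: [0.5528, -0.2091, 0.0423]
eef_rot: [0.0, 0.749, 0.663, 0.0]
wrist_force: [-0.0, -0.5, -2.6]
opening: 0.56
grasp_force: 62.1
```

>>> {"method": "send_rows", "body": {
  "dr": [
    [0, 0, 0],
    [0, 0, 0],
    [0, 0, 0],
    [0, 0, 0],
    [0, 0, 0],
    [0, 0, 0],
    [0, 0, 0],
    [0, 0, 0]
  ],
  "xyz": [
    [0, 0, 0.04],
    [0, 0, 0.08],
    [0, 0, 0.12],
    [0, 0, 0.16],
    [0, 0, 0.2],
    [0, 0, 0.22],
    [0, 0, 0.22],
    [0, 0, 0.22]
  ],
  "jaw": [40, 40, 40, 40, 40, 40, 40, 40]
}}

```text
time_s: 15.6
eef_pos: [0.5529, -0.2092, 0.0413]
eef_rot: [0.0, 0.749, 0.663, -0.0]
wrist_force: [-5.3, 2.1, 9.5]
opening: 0.555
grasp_force: 62.6
```

The feet touch the deck at exactly the expected height. I release, then back off upward.

>>> {"method": "send_rows", "body": {
  "dr": [
    [0, 0, 0],
    [0, 0, 0],
    [0, 0, 0],
    [0, 0, 0],
    [0, 0, 0],
    [0, 0, 0],
    [0, 0, 0],
    [0, 0, 0]
  ],
  "xyz": [
    [0, 0, 0],
    [0, 0, 0],
    [0, 0, 0],
    [0, 0, 0],
    [0, 0, 0],
    [0, 0, 0],
    [0, 0, 0],
    [0, 0, 0]
  ],
  "jaw": [55, 60, 68, 75, 80, 85, 85, 85]
}}

```text
time_s: 16.6
eef_pos: [0.5527, -0.209, 0.04]
eef_rot: [0.0, 0.749, 0.663, -0.0]
wrist_force: [-0.0, -0.5, -0.0]
opening: 0.852
grasp_force: 0.0
```

>>> {"method": "send_rows", "body": {
  "dr": [
    [0, 0, 0],
    [0, 0, 0],
    [0, 0, 0],
    [0, 0, 0],
    [0, 0, 0],
    [0, 0, 0],
    [0, 0, 0],
    [0, 0, 0]
  ],
  "xyz": [
    [0, 0, 0],
    [0, 0, 0],
    [0, 0, -0.5],
    [0, 0, -2],
    [0, 0, -5],
    [0, 0, -9],
    [0, 0, -13],
    [0, 0, -15]
  ],
  "jaw": [85, 85, 85, 85, 85, 85, 85, 85]
}}

```text
time_s: 17.6
eef_pos: [0.554, -0.2098, 0.1943]
eef_rot: [0.003, 0.749, 0.663, 0.001]
wrist_force: [-0.9, 0.3, 0.8]
opening: 0.85
grasp_force: 0.0
```

```bash
python3 w.py pics/w8.png; python3 - <<'E'
from bench import ctrl
from h import *
c=ctrl.calibration('wrist');im=cv2.imread('pics/w8.png')
H,S,V=cv2.split(cv2.cvtColor(im,cv2.COLOR_BGR2HSV))
for nm,k,z in [('red',((H<6)|(H>174))&(S>150)&(V>80),.076),('green',(H>45)&(H<80)&(S>130),.008),('yellow',(H>22)&(H<34)&(S>170),.008)]:
    p=blobs(k)[0];print(nm,p[0],p[1],onz(c,*p[0],z).round(4),poly(c,p[2],z))
g=cv2.cvtColor(im,cv2.COLOR_BGR2GRAY)
m=roi((S<45)&(V>110),240,420,100,420)
for p in blobs(m,2,300):print('panel',p[0],p[1],poly(c,p[2],.069))
E
```

```text
17.6 [ 0.55402615 -0.20975505  0.19434268] yaw 83.02135735671321 -0.44032175765600207
cam [ 0.56209923 -0.14449377  0.33887772]
red [194.99144568 229.91958939] 1169 [ 0.4599 -0.1996  0.076 ] ((459.7, -200.0), (29.7, 28.9), -53.2)
green [184.48231966 144.77793494] 707 [ 0.4411 -0.1362  0.008 ] ((441.0, -136.6), (36.1, 14.7), 82.7)
yellow [196.68566176 275.99448529] 544 [ 0.4252 -0.2593  0.008 ] ((425.2, -259.6), (37.6, 14.6), 82.7)
panel [315.74209176 271.87717298] 21054 ((540.1, -242.1), (190.0, 119.8), 82.7)
panel [251.00933908 156.42456897] 1392 ((513.8, -148.3), (51.0, 23.0), 79.5)
```

View pics/w8.png

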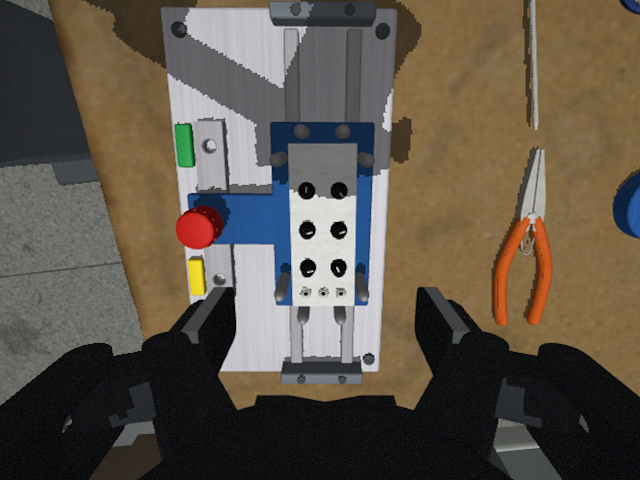

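The module is seated in the nest between all eight pins, with its panel centred near (322,225). The knob is at (200,228), the green tag at (184,145) and the plates are at rest. Now I turn to the knob.

>>> {"method": "send_rows", "body": {
  "dr": [
    [0, 0, 0.6],
    [0, 0, 1.6],
    [0, 0, 2.8],
    [0, 0, 4],
    [0, 0, 5.2],
    [0, 0, 6.4],
    [0, 0, 7.3],
    [0, 0, 7.7]
  ],
  "xyz": [
    [0, -0.5, 0],
    [0, -1.5, 0],
    [0, -3, 0],
    [-0.1, -4.5, 0],
    [-0.2, -6, 0],
    [-0.2, -7.5, 0],
    [-0.2, -9, 0],
    [-0.2, -9.4, 0]
  ],
  "jaw": [100, 100, 100, 100, 100, 100, 100, 100]
}}

```text
time_s: 18.65
eef_pos: [0.4584, -0.1993, 0.1902]
eef_rot: [0.0, 0.949, 0.315, -0.0]
wrist_force: [-0.5, 0.1, 0.2]
opening: 1.0
grasp_force: 0.0
```

>>> {"method": "send_rows", "body": {
  "dr": [
    [0, 0, 0.6],
    [0, 0, 1.6],
    [0, 0, 2.8],
    [0, 0, 4],
    [0, 0, 5.2],
    [0, 0, 6.4],
    [0, 0, 7.1],
    [0, 0, 7.3]
  ],
  "xyz": [
    [0, 0, 0],
    [0, 0, 0],
    [0, 0, 0],
    [0, 0, 0],
    [0, 0, 0],
    [0, 0, 0],
    [0, 0, 0],
    [0, 0, 0]
  ],
  "jaw": [100, 100, 100, 100, 100, 100, 100, 100]
}}

```text
time_s: 19.65
eef_pos: [0.4591, -0.1995, 0.1902]
eef_rot: [0.0, 0.998, -0.061, 0.0]
wrist_force: [0.3, -0.3, 0.6]
opening: 0.999
grasp_force: 0.0
```

```bash
cat > k.py <<'E'
from bench import ctrl
from h import *
o=ctrl.get_obs();w,x,y,z=o['eef_rot'];yaw=2*np.arctan2(y,x);print(o['time_s'],o['eef_pos'],'yaw',np.degrees(yaw))
c=ctrl.calibration('wrist');im=ctrl.camera('wrist')[:,:,::-1].copy()
H,S,V=cv2.split(cv2.cvtColor(im,cv2.COLOR_BGR2HSV))
tx=np.array([np.cos(yaw),np.sin(yaw)]);ty=np.array([tx[1],-tx[0]])
for nm,k,z in [('red',((H<6)|(H>174))&(S>150)&(V>60),.07),('green',(H>45)&(H<80)&(S>130),.008),('yellow',(H>22)&(H<34)&(S>170),.008)]:
    for p in blobs(k,2,60):
        P=onz(c,*p[0],z)[:2];d=P-o['eef_pos'][:2];print(nm,p[0].round(),p[1],P.round(4),poly(c,p[2],z),'tool xy mm',1000*(d@tx).round(4),1000*(d@ty).round(4))
E
python3 k.py
```

```text
19.65 [ 0.45907564 -0.19952803  0.19017568] yaw -7.00855231787501
red [324. 230.] 1358 [ 0.4599 -0.1993] ((459.6, -199.4), (33.1, 29.8), -23.2) tool xy mm 0.8 -0.3
green [257. 242.] 565 [ 0.4412 -0.134 ] ((441.0, -133.9), (36.0, 13.6), 83.0) tool xy mm -25.7 -62.8
yellow [389. 242.] 573 [ 0.4258 -0.2564] ((425.9, -256.6), (36.1, 13.6), 83.0) tool xy mm -26.1 60.5
```

The hand is centred on the knob to within 1 mm. I descend and grip.

>>> {"method": "send_rows", "body": {
  "dr": [
    [0, 0, 0],
    [0, 0, 0],
    [0, 0, 0],
    [0, 0, 0],
    [0, 0, 0],
    [0, 0, 0],
    [0, 0, 0],
    [0, 0, 0]
  ],
  "xyz": [
    [0, 0, 2],
    [0, 0, 5],
    [0, 0, 8],
    [0, 0, 11],
    [0, 0, 13],
    [0, 0, 14.5],
    [0, 0, 15.1],
    [0, 0, 15.2]
  ],
  "jaw": [100, 100, 100, 100, 100, 100, 100, 100]
}}

```text
time_s: 20.7
eef_pos: [0.4593, -0.1997, 0.0381]
eef_rot: [0.0, 0.998, -0.061, 0.0]
wrist_force: [0.8, -0.7, -0.1]
opening: 0.998
grasp_force: 0.0
```

>>> {"method": "send_rows", "body": {
  "dr": [
    [0, 0, 0],
    [0, 0, 0],
    [0, 0, 0],
    [0, 0, 0],
    [0, 0, 0],
    [0, 0, 0],
    [0, 0, 0],
    [0, 0, 0]
  ],
  "xyz": [
    [0, 0, 0],
    [0, 0, 0],
    [0, 0, 0],
    [0, 0, 0],
    [0, 0, 0],
    [0, 0, 0],
    [0, 0, 0],
    [0, 0, 0]
  ],
  "jaw": [80, 65, 55, 45, 40, 32, 25, 20]
}}

```text
time_s: 21.7
eef_pos: [0.4592, -0.1996, 0.0383]
eef_rot: [0.0, 0.998, -0.061, 0.0]
wrist_force: [-2.1, 1.0, 4.6]
opening: 0.334
grasp_force: 58.7
```

>>> {"method": "send_rows", "body": {
  "dr": [
    [0, 0, 0],
    [0, 0, 0],
    [0, 0, 0],
    [0, 0, 0],
    [0, 0, 0],
    [0, 0, 0],
    [0, 0, 0],
    [0, 0, 0]
  ],
  "xyz": [
    [0, 0, -0.2],
    [0, 0, -0.4],
    [0, 0, -0.6],
    [0, 0, -0.8],
    [0, 0, -1],
    [0, 0, -1.1],
    [0, 0, -1.2],
    [0, 0, -1.2]
  ],
  "jaw": [20, 20, 20, 20, 20, 20, 20, 20]
}}

```text
time_s: 22.7
eef_pos: [0.4591, -0.1995, 0.05]
eef_rot: [-0.0, 0.998, -0.061, -0.0]
wrist_force: [1.7, -1.4, -8.3]
opening: 0.331
grasp_force: 59.6
```

The spring pulls with about 8 N at 11.7 mm, so the plunger is up. Next I slide toward green.

>>> {"method": "send_rows", "body": {
  "dr": [
    [0, 0, 0],
    [0, 0, 0],
    [0, 0, 0],
    [0, 0, 0],
    [0, 0, 0],
    [0, 0, 0],
    [0, 0, 0],
    [0, 0, 0]
  ],
  "xyz": [
    [0, -0.2, 0],
    [0, -0.6, 0],
    [0, -1, 0],
    [0, -1.5, 0],
    [0, -2, 0],
    [0, -2.5, 0],
    [0, -2.9, 0],
    [0, -3, 0]
  ],
  "jaw": [20, 20, 20, 20, 20, 20, 20, 20]
}}

```text
time_s: 23.7
eef_pos: [0.463, -0.1695, 0.05]
eef_rot: [0.0, 0.998, -0.061, 0.0]
wrist_force: [2.2, -2.5, -7.7]
opening: 0.334
grasp_force: 59.7
```

>>> {"method": "send_rows", "body": {
  "dr": [
    [0, 0, 0],
    [0, 0, 0],
    [0, 0, 0],
    [0, 0, 0],
    [0, 0, 0],
    [0, 0, 0],
    [0, 0, 0],
    [0, 0, 0]
  ],
  "xyz": [
    [0, -0.2, 0],
    [0, -0.6, 0],
    [0, -1, 0],
    [0, -1.5, 0],
    [0, -2, 0],
    [0, -2.5, 0],
    [0, -2.9, 0],
    [0, -3, 0]
  ],
  "jaw": [20, 20, 20, 20, 20, 20, 20, 20]
}}

```text
time_s: 24.7
eef_pos: [0.4667, -0.1398, 0.0501]
eef_rot: [0.0, 0.998, -0.061, 0.0]
wrist_force: [4.4, -2.7, -8.3]
opening: 0.331
grasp_force: 59.8
```

```bash
python3 k.py; python3 -c "
from bench import ctrl
import numpy as np
o=ctrl.get_obs();d=o['eef_pos']-np.array([.4591,-.1995,.05]);t=np.radians(-7);print(d@[-np.sin(t),np.cos(t),0],d@[np.cos(t),np.sin(t),0],o['wrist_force'])"
```

```text
24.7 [ 0.46671648 -0.1398167   0.05007707] yaw -6.969228933215216
red [325. 333.] 7205 [ 0.4619 -0.1397] ((461.2, -139.3), (44.4, 32.7), -5.2) tool xy mm -4.8 0.4
yellow [546. 315.] 1777 [ 0.4225 -0.2605] ((422.2, -260.4), (40.5, 16.1), 81.9) tool xy mm -29.3 125.2
0.06023095375406824 0.0002373183217838349 [ 5.11208482 -0.50222506 -6.95343807]
```

The travel is 60.2 mm. I lower the plunger into the hole while still guiding it.

>>> {"method": "send_rows", "body": {
  "dr": [
    [0, 0, 0],
    [0, 0, 0],
    [0, 0, 0],
    [0, 0, 0],
    [0, 0, 0],
    [0, 0, 0],
    [0, 0, 0],
    [0, 0, 0]
  ],
  "xyz": [
    [0, 0, 0.2],
    [0, 0, 0.4],
    [0, 0, 0.6],
    [0, 0, 0.8],
    [0, 0, 1],
    [0, 0, 1.1],
    [0, 0, 1.15],
    [0, 0, 1.17]
  ],
  "jaw": [20, 20, 20, 20, 20, 20, 20, 20]
}}

```text
time_s: 25.75
eef_pos: [0.4667, -0.1401, 0.0384]
eef_rot: [0.0, 0.998, -0.061, 0.0]
wrist_force: [5.2, 2.0, -4.4]
opening: 0.335
grasp_force: 60.1
```

The force is down to the 4 N spring value at the original height, so the pin is in the hole. I release and retreat.

>>> {"method": "send_rows", "body": {
  "dr": [
    [0, 0, 0],
    [0, 0, 0],
    [0, 0, 0],
    [0, 0, 0],
    [0, 0, 0],
    [0, 0, 0],
    [0, 0, 0],
    [0, 0, 0]
  ],
  "xyz": [
    [0, 0, 0],
    [0, 0, 0],
    [0, 0, 0],
    [0, 0, 0],
    [0, 0, 0],
    [0, 0, 0],
    [0, 0, 0],
    [0, 0, 0]
  ],
  "jaw": [33, 40, 50, 60, 75, 90, 100, 100]
}}

```text
time_s: 26.75
eef_pos: [0.4665, -0.14, 0.0383]
eef_rot: [-0.0, 0.998, -0.061, -0.0]
wrist_force: [-0.0, -0.3, -0.8]
opening: 0.999
grasp_force: 0.0
```

>>> {"method": "send_rows", "body": {
  "dr": [
    [0, 0, 0],
    [0, 0, 0],
    [0, 0, 0],
    [0, 0, 0],
    [0, 0, 0],
    [0, 0, 0],
    [0, 0, 0],
    [0, 0, 0]
  ],
  "xyz": [
    [0, 0, 0],
    [0, 0, -0.5],
    [0, 0, -2],
    [0, 0, -5],
    [0, 0, -9],
    [0, 0, -13],
    [0, 0, -15],
    [0, 0, -15.2]
  ],
  "jaw": [100, 100, 100, 100, 100, 100, 100, 100]
}}

```text
time_s: 27.75
eef_pos: [0.4677, -0.1407, 0.193]
eef_rot: [0.001, 0.998, -0.061, 0.002]
wrist_force: [0.4, 0.2, 0.4]
opening: 0.998
grasp_force: 0.0
```

```bash
python3 k.py
```

```text
27.75 [ 0.46767115 -0.1406809   0.19298456] yaw -6.9810251588036385
red [324. 231.] 1330 [ 0.4674 -0.1407] ((467.0, -140.8), (33.0, 29.8), -21.1) tool xy mm -0.3 0.1
yellow [453. 244.] 577 [ 0.4251 -0.2583] ((425.0, -258.2), (37.3, 13.8), 83.0) tool xy mm -27.900000000000002 121.89999999999999
```

```bash
python3 -c "
from bench import ctrl
print(ctrl.hand_in())"
```

```text
the job is handed in; nothing more can be done
None
```

The job is handed in at about 28 s: the module is in the nest, and the carriage is at the green-tag station with the plunger fully down as far as force and knob height show. No verdict came back, and I did not re-check the module's position after the slide.

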